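# Turn the case tray so that it stacks

### The arm

A 6-joint arm with a two-finger parallel gripper is mounted at the origin on the work surface. World frame = base frame: x ahead of the robot, y to its left, z up, the work surface at z = 0. Lengths are in m, angles in rad, forces in N, time in s.
With the tool pointing down it reaches from about 0.35 to 0.875 m from the base axis. Payload 4.2 kg.
Tool frame: the origin (TCP) lies midway between the tips of the shut fingers; the grasp point (between the pads) lies arm.grip_point_offset behind it (arm.grip_point_offset is the distance from the TCP to the grasp point, in m); z points along the fingers, y is the line along which they close (so a half turn about z gives the same grasp; the last joint's range is limited). The gripper opens to 87 mm and grips with 3 to 60 N. Pads are 19 mm wide; open, the fingers measure 117 mm over their backs; the gripper's body (75 mm by 190 mm) begins 51 mm behind the grasp point.
Start: joints at [-0.972, 0.385, 0.008, 0, -1.194, -0.259], TCP at [0.208, -0.589, 0.223] pointing down, gripper open.
Joint ranges: [-3.14, 3.14], [-1.21, 2.06], [-1.07, 1.41], [-3.16, 2.05], [-2.99, -0.16], [-3.1, 3.1]. Speed limits (rad/s): [2.79, 2.79, 3.14, 3.14, 3.14, 3.14].

### API

Orientations are given as a unit quaternion [w, x, y, z].
In Python, from station import arm gives the robot as it stands.
- The arm moves only by the tool move_arm, never from a script. Its argument "series" is a list of rows, each a list of 7 numbers: the shift along the world's x, y, z in mm, then the turn, a rotation vector about the world's x, y, z in rad, then the opening, from 0 (shut) to 1 (fully open). In form: [[tx, ty, tz, rx, ry, rz, jaw], ...]. A call has 1 to 12 rows; each row shifts and turns the commanded pose from where the row before left it; what a row does not reach is not made up. A row lasts 1/8 s, in which the tool goes at most 62.5 mm and 10.7 degrees, less where a joint would pass 70% of its speed; a pose out of reach is approached as far as the arm can. A call with a gripper value outside its range is refused whole. The fingers move at their own pace and stop on an object; "force" is the grip in N (left out, the last holds). Time passes only in rows, so rows that do not move let the fingers close. It gives the time, the measured TCP pose, the force, the opening and the grip force at its end, in the units of the state.
- arm.observe(): the state, without advancing time (a new reading comes with each control period).
- arm.capture(name): name is "scene" or "top"; returns the picture (384x512x3 uint8, red, green, blue); there is no depth.
- arm.camera_model(name): a dict with "camera_matrix" (3x3 intrinsics, pixels), "R" (3x3) and "t" (3): a world point X has camera coordinates R X + t. Camera axes: x right, y down, z forward; pixel columns grow to the right and rows downward; lengths in m; the calibration is good to about 2 mm. A picture is of the moment at which its call begins. camera_model takes no time and is no camera call.
- arm.sign_off(): hands the job in; it is judged then, once.
The state is a dict: "clock": time; "joint_pos": joint angles; "joint_velocities": joint speeds; "joint_torque": joint torques, N m; "eef_pos": TCP position; "tool_rot": TCP orientation; "wrist_force": force on the tool from outside, world axes, zero at the start; "torque": the same for the moment, N m; "finger_gap": finger opening in m; "grip_force": force on a finger pad.
Only numpy, scipy, OpenCV 4.12 (cv2) and the standard library are available. Lean on these libraries where they do the work, as an engineer would, in place of code of your own. Each camera call takes 0.05 s, during which the arm holds its last target. There are 200 camera calls.

### The job

Stack the loose blue case tray from the white platform on top of the other blue case tray, which stands in the bay beside the platform: turn it round on the platform until its yellow end points the opposite way to the lower tray's yellow end, then slide it across so that it drops between the lips of the lower tray and sits level on the ledges instead of nesting. Slide it, do not lift it, and keep it level. Leave the two jars and the grey tray with the plaster cast where they are, and the lower tray in its bay.

Things in the scene. Friction and masses are not known exactly. Their poses are not given: they have to be found in the camera images.
- stand: Fixed stand. White platform 300 mm along x, 172 along y, top 54 mm above the bench (1 mm above a bay tray's lips, so a tray can be pushed over sideways). On its +y and -y sides a bay on the bench within 12 mm high kerbs, bay centre 132 mm from the stand's centre, 3 to 5 mm play for a tray. Origin: centre of the underside.
- top_tray: Loose blue stack-nest tray, empty, about 0.3 kg, 160 mm long (x), 84 wide (y), on the platform, its yaw wrong by 0.8 to 3.2 rad. Origin: middle of its underside, at the skids' bottom; +x is the yellow end. Long walls 4 mm thick, top at z = 44 mm. Skids along y, 10 mm wide, 68 long, 14 high, at x = -68 and x = 51 mm.
- top_tray_in (a point): Centre of top_tray's open compartment, on its floor, at (8, 0, 18) mm in the tray; same axes. Free inside from x = -42 to 58, y = -38 to 38 mm (tray frame), 26 mm deep below the long walls' top, so open fingers fit in and can turn or push the tray by its walls.
- top_tray_mark (a point): Middle of the top of top_tray's yellow end block, at (69, 0, 50) mm in the tray.
- base_tray: Lower blue tray, loose, in one of the bays (either side), x along the stand's x; same shape and axes as top_tray, 0.55 kg with a low plaster cast inside, below the ledges. Stacked (yellow ends apart) the upper tray's origin is 50 mm above this one's, with 4 mm play each way in y; yellow ends together, it nests 11 to 14 mm lower: wrong.
- base_tray_mark (a point): Middle of the top of base_tray's yellow end block, at (69, 0, 50) mm in the tray. Each tray has two ledges across it, top at z = 50 mm: the yellow block x = 58 to 80 mm and a blue divider x = -60 to -42 mm; at y = 38 to 42 mm on both sides a lip 3 mm high ends each ledge. Beyond the divider: a 16 mm slot and the 4 mm end wall.
- cast_tray: All-grey tray of the same shape with a tall plaster cast, 0.65 kg, in the other bay; leave it alone. Origin: centre of its underside; the cast reaches about 77 mm above the bench.
- jar_near: Jar with a black cap, 32 mm across, 55 mm high, loose, on the platform near its -x end, 120 to 130 mm from its centre; leave it alone. Origin: centre of its underside.
- jar_far: Same jar near the platform's +x end; leave it alone. Origin: centre of its underside.
Things that resemble listed ones, but are neither listed nor needed, are in the scene too. Leave any red look-alike of the top_tray alone.

How it is judged:
On the way, in this order (a step that is already met when the one before it is completed fails the run):
1. the loose blue tray is turned, still on the platform, so that its yellow end points opposite to the lower tray's (within 0.25 rad) (angle between the x axis of top_tray and the x axis of base_tray, either way round below 0.25 rad and x of top_tray_mark in the frame of base_tray below -0.03 m and horizontal distance between top_tray and base_tray above 0.085 m and z of top_tray in the frame of base_tray above 0.05 m), for 0.1 s.
2. the loose blue tray has been slid over and sits level on the ledges of the lower tray, between its lips (x of top_tray in the frame of base_tray between -0.008 and 0.008 m and y of top_tray in the frame of base_tray between -0.008 and 0.008 m and z of top_tray in the frame of base_tray between 0.0475 and 0.0515 m and angle between top_tray's own z axis and vertical below 0.03 rad and angle between the x axis of top_tray and the x axis of base_tray, either way round below 0.08 rad and x of top_tray_mark in the frame of base_tray below -0.03 m), for 0.2 s.
At the end, for the whole second after the job is handed in: Upper blue tray on the lower, yellow ends opposite, at rest: within 8 mm in x and y, yaw 0.08 rad, 47.5 to 51.5 mm above the lower tray's origin, tilt under 0.03 rad; lower tray upright, both lower and grey tray moved under 15 mm, jars upright and moved under 20 mm (all of step 2 and linear speed of top_tray below 0.02 m/s and angular speed of top_tray below 0.2 rad/s and distance of each of base_tray, cast_tray from where it was at the start of the episode below 0.015 m and angle between base_tray's own z axis and vertical below 0.05 rad and distance of each of jar_near, jar_far from where it was at the start of the episode below 0.02 m and angle between each of jar_near, jar_far's own z axis and vertical below 0.2 rad); the robot touches nothing.
It fails at once if the loose blue tray is lifted (origin more than 70 mm above the bench, 16 mm off the platform) (height (world z) of top_tray above 0.07 m).
It fails at once if the loose blue tray is tipped by more than 0.35 rad (angle between top_tray's own z axis and vertical above 0.35 rad).
It fails at once if a jar is knocked over or moved more than 20 mm (distance of any of jar_near, jar_far from where it was at the start of the episode above 0.02 m or angle between any of jar_near, jar_far's own z axis and vertical above 0.5 rad).
It fails at once if the grey tray is moved more than 15 mm (distance of cast_tray from where it was at the start of the episode above 0.015 m).
It fails at once if the lower blue tray is moved more than 15 mm or tipped by more than 0.2 rad (distance of base_tray from where it was at the start of the episode above 0.015 m or angle between base_tray's own z axis and vertical above 0.2 rad).
It also fails if it takes over 58 s, if anything falls off the work surface, if the arm or the gripper's body presses on something with over 40 N, if the wrist force passes 120 N, or if a joint passes its speed limit or range.

## Working session

There is one attempt and no reset: what is moved stays moved. The work goes in short steps, Python scripts to look and compute and a tool call to move; the robot and the scene stay as the last step left them, time stands still between calls to the robot, and variables do not carry over. Pictures are saved under pics/ and viewed, at most 10 in all, crops included, and the job is handed in when it is done.

Besides the shell and the picture viewer there is one more tool, called as name(argument=value, ...), one argument or row to a line, values as JSON. move_arm: Moves the arm, as the interface text tells. Its arguments: {"type":"object","properties":{"series":{"type":"array"},"force":{"type":"number"}},"required":["series"]}

```bash
ls; mkdir -p pics; python3 - <<'E'
from station import arm
import cv2,numpy as np
np.set_printoptions(precision=4,suppress=True)
for n in("scene","top"):
    cv2.imwrite(f"pics/{n}0.png",arm.capture(n)[:,:,::-1])
    m=arm.camera_model(n);R=np.array(m["R"]);print(n,m["camera_matrix"],R,-R.T@np.array(m["t"]))
o=arm.observe();print(o,arm.grip_point_offset)
E
```

```text
pics
scene [[399.5194   0.     249.1823]
 [  0.     399.5194 191.1851]
 [  0.       0.       1.    ]] [[ 0.6432  0.7657 -0.0022]
 [ 0.6705 -0.5646 -0.4813]
 [-0.3697  0.3082 -0.8765]] [ 0.8131 -0.3164  0.8602]
top [[457.3744   0.     256.9395]
 [  0.     457.3744 195.3185]
 [  0.       0.       1.    ]] [[-0.0059 -0.9999 -0.0103]
 [-0.9961  0.0068 -0.0877]
 [ 0.0878  0.0098 -0.9961]] [ 0.4035 -0.0325  1.2148]
{'clock': 0.1, 'joint_pos': array([-0.9724,  0.3855,  0.0068, -0.0004, -1.194 , -0.2586]), 'joint_velocities': array([-0.0001, -0.0013,  0.0014,  0.0004,  0.0016,  0.0011]), 'joint_torque': array([ -0.0008, -39.169 ,  18.7933,   4.232 ,   0.0134,  -0.0001]), 'eef_pos': array([ 0.2081, -0.5888,  0.2216]), 'tool_rot': array([-0.0002, -0.169 ,  0.9856,  0.001 ]), 'wrist_force': array([ 0.3679, -0.2243,  0.009 ]), 'torque': array([-0.0439,  0.0337, -0.0535]), 'grip_force': 0.0, 'finger_gap': 0.08697190088923966} 0.0187
```

View pics/top0.png

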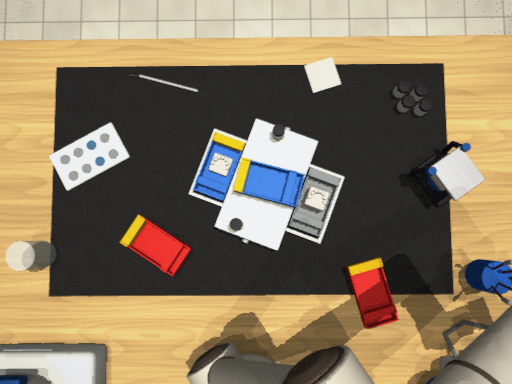

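View pics/scene0.png

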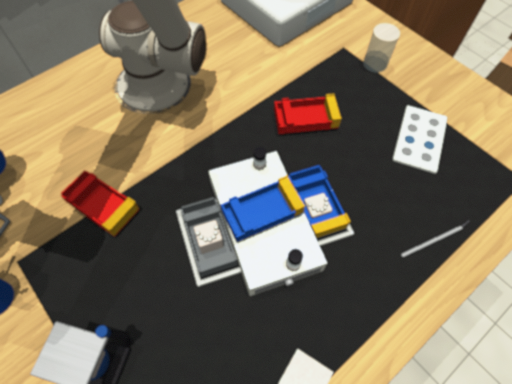

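```bash
cat > h.py <<'E'
from station import arm
import cv2,numpy as np
np.set_printoptions(precision=4,suppress=True)
def ray(n,uv,z):
    m=arm.camera_model(n);K=np.array(m["camera_matrix"]);R=np.array(m["R"]);c=-R.T@np.array(m["t"])
    uv=np.atleast_2d(np.asarray(uv,float));d=np.c_[uv,np.ones(len(uv))]@np.linalg.inv(K).T@R
    return (c+d*((z-c[2])/d[:,2])[:,None])[:,:2]
def comps(mask,amin=60):
    cs,_=cv2.findContours(mask.astype(np.uint8)*255,cv2.RETR_EXTERNAL,cv2.CHAIN_APPROX_NONE)
    return [c[:,0] for c in cs if cv2.contourArea(c)>amin]
def masks(im):
    h=cv2.cvtColor(im,cv2.COLOR_RGB2HSV);H,S,V=[h[...,i].astype(int) for i in range(3)]
    return dict(yel=(H>18)&(H<32)&(S>190)&(V>110),blue=(H>100)&(H<125)&(S>140)&(V>50))
def rect(n,c,z):
    (x,y),(w,h),a=cv2.minAreaRect((ray(n,c,z)*1000).astype(np.float32))
    if w<h:w,h,a=h,w,a+90
    return np.array([x,y,w,h,(a+90)%180-90])
def show(n,im):
    for k,m in masks(im).items():
        for c in comps(m):
            uv=c.mean(0)
            for z in ((.05,.104) if k=="yel" else (.044,.098)): print(n,k,uv.round(),z,rect(n,c,z).round(1))
E
python3 - <<'E'
from h import *
for n in("top","scene"):
    im=cv2.imread(f"pics/{n}0.png")[:,:,::-1].copy();show(n,im)
im=cv2.imread("pics/top0.png")
w=(im.min(2)>205);w[:110]=0;w[260:]=0;w[:,:180]=0;w[:,350:]=0
for c in comps(w): print(c.mean(0),rect("top",c,.054))
E
```

```text
top yel [365. 266.] 0.05 [ 326.1 -292.2   85.9   23.2  -74.9]
top yel [365. 266.] 0.104 [ 329.7 -280.2   81.9   22.1  -74.9]
top yel [132. 230.] 0.05 [418.9 296.4  86.5  24.4 -33.2]
top yel [132. 230.] 0.104 [418.2 281.2  82.5  23.2 -33.2]
top yel [242. 175.] 0.05 [559.7  17.5  86.7  21.6 -15.2]
top yel [242. 175.] 0.104 [552.4  15.2  82.6  20.6 -15.2]
top yel [228. 141.] 0.05 [647.   52.4  83.5  21.7  68.8]
top yel [228. 141.] 0.104 [635.7  48.5  79.7  20.7  68.8]
top blue [ 13. 380.] 0.044 [ 50.7 590.4  65.8  19.4  89.8]
top blue [ 13. 380.] 0.098 [ 66.9 561.7  62.7  18.5  89.8]
top blue [494. 276.] 0.044 [ 298.7 -602.9  114.4   78.3   84. ]
top blue [494. 276.] 0.098 [ 303.5 -576.6  109.2   74.7   84. ]
top blue [273. 183.] 0.044 [537.8 -64.4 144.   90.4  73.9]
top blue [273. 183.] 0.098 [531.6 -62.9 137.4  86.2  73.9]
top blue [217. 171.] 0.044 [571.2  81.5 136.7  84.7 -21.8]
top blue [217. 171.] 0.098 [563.5  76.2 130.4  80.8 -21.8]
scene yel [331. 225.] 0.05 [653.3  54.   84.6  24.2  70.8]
scene yel [331. 225.] 0.104 [664.   29.4  79.   22.6  70.8]
scene yel [119. 214.] 0.05 [ 
[... 481 characters left out ...]
[102. 331.] 0.044 [ 521.5 -449.8   28.7   20.6   49.9]
scene blue [102. 331.] 0.098 [ 540.8 -441.    26.8   19.3   49.9]
scene blue [  4. 295.] 0.044 [ 331.6 -563.8   66.5   23.6  -23.3]
scene blue [  4. 295.] 0.098 [ 363.4 -547.4   62.1   22.1  -23.3]
scene blue [257. 211.] 0.044 [516.1 -45.8 147.9 100.8  75. ]
scene blue [257. 211.] 0.098 [535.7 -63.7 138.1  94.1  75. ]
scene blue [317. 197.] 0.044 [570.4  87.7 138.8  86.8 -21.6]
scene blue [317. 197.] 0.098 [586.5  61.  129.6  81.1 -21.6]
[314.5763 200.3559] [ 493.2603 -171.6146   46.4526   32.9897   69.5161]
[222.725 164.7  ] [588.1624  72.2322  44.9676  44.0829  68.2914]
[269.9119 187.9782] [538.6448 -46.9912 355.2574 302.7285  68.915 ]
```

move_arm(
  series=[
    [28,45,0,0,0,0.08,0.34],
    [28,45,0,0,0,0.08,0.34],
    [28,45,0,0,0,0.08,0.34],
    [28,45,0,0,0,0.08,0.34],
    [28,45,0,0,0,0.08,0.34],
    [28,45,0,0,0,0.08,0.34],
    [28,45,0,0,0,0.08,0.34],
    [28,45,0,0,0,0.08,0.34],
    [28,45,0,0,0,0.08,0.34],
    [28,45,0,0,0,0.08,0.34],
    [28,45,0,0,0,0.08,0.34],
    [19,41,-50,0,0,0.07,0.34],
  ],
  force=10,
)

```text
clock: 1.6
eef_pos: [0.5378, -0.0541, 0.1787]
tool_rot: [0.004, -0.603, 0.798, -0.002]
wrist_force: [0.2, 0.2, -1.5]
finger_gap: 0.0297
grip_force: 0.0
```

move_arm(
  series=[
    [-1,0,-30,0,0,0,0.34],
    [-1,1,-25,0,0,0,0.34],
    [0,0,0,0,0,0,0.34],
  ],
)

```text
clock: 1.98
eef_pos: [0.5302, -0.0553, 0.119]
tool_rot: [-0.003, -0.601, 0.799, 0.001]
wrist_force: [-0.0, 0.1, -0.2]
finger_gap: 0.0295
grip_force: 0.0
```

```bash
python3 - <<'E'
from h import *
print(arm.observe()["eef_pos"],arm.observe()["joint_pos"])
im=arm.capture("scene");cv2.imwrite("pics/s1.png",cv2.resize(im[120:320,150:400,::-1],None,fx=3,fy=3))
E
```

```text
[ 0.5302 -0.0553  0.119 ] [ 0.2004  0.3341 -0.3566 -0.0005 -0.8859 -0.481 ]
```

View pics/s1.png

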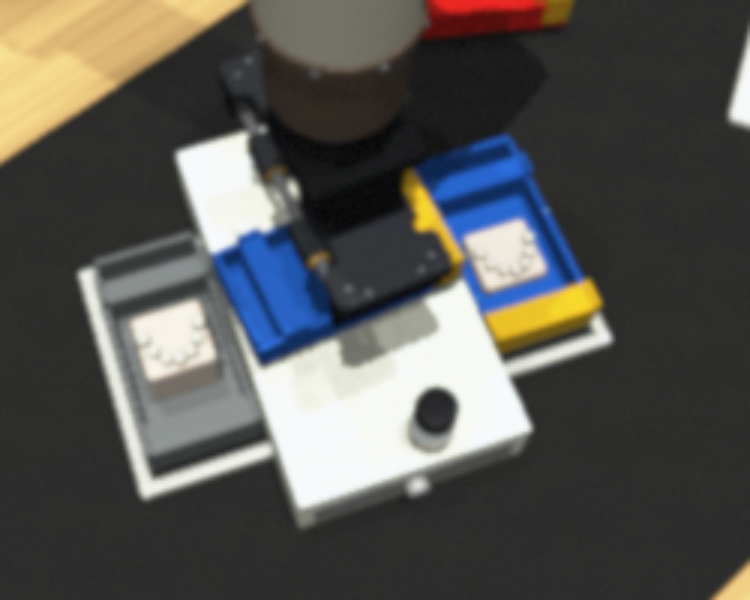

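move_arm(
  series=[
    [4,2,-14,0,0,0,0.34],
    [0,0,-13,0,0,0,0.34],
    [0,0,-12,0,0,0,0.34],
    [0,0,0,0,0,0,0.34],
  ],
  force=10,
)

```text
clock: 2.52
eef_pos: [0.535, -0.0535, 0.0809]
tool_rot: [-0.001, -0.601, 0.799, 0.001]
wrist_force: [-0.7, 0.1, 1.3]
finger_gap: 0.0299
grip_force: 0.0
```

Now spread the fingers against the long walls.

move_arm(
  series=[
    [0,0,0,0,0,0,0.5],
    [0,0,0,0,0,0,0.6],
    [0,0,0,0,0,0,0.6],
    [0,0,0,0,0,0,0.6],
  ],
  force=15,
)

```text
clock: 3.02
eef_pos: [0.5361, -0.0532, 0.0824]
tool_rot: [0.0, -0.601, 0.799, -0.0]
wrist_force: [-0.3, 0.2, -0.6]
finger_gap: 0.0514
grip_force: 0.0
```

move_arm(
  series=[
    [0,0,0,0,0,0,0.75],
    [0,0,0,0,0,0,0.75],
    [0,0,0,0,0,0,0.75],
  ],
  force=15,
)

```text
clock: 3.4
eef_pos: [0.5356, -0.0532, 0.0822]
tool_rot: [-0.0, -0.601, 0.799, 0.0]
wrist_force: [-1.1, 1.2, 1.9]
finger_gap: 0.0584
grip_force: 15.0
```

move_arm(
  series=[
    [0,0,0,0,0,0.1,0.75],
    [0,0,0,0,0,0.125,0.75],
    [0,0,0,0,0,0.125,0.75],
    [0,0,0,0,0,0.125,0.75],
    [0,0,0,0,0,0.125,0.75],
    [0,0,0,0,0,0.125,0.75],
    [0,0,0,0,0,0.125,0.75],
    [0,0,0,0,0,0.125,0.75],
    [0,0,0,0,0,0.125,0.75],
    [0,0,0,0,0,0.125,0.75],
    [0,0,0,0,0,0.125,0.75],
    [0,0,0,0,0,0.125,0.75],
  ],
)

```text
clock: 4.9
eef_pos: [0.5366, -0.0532, 0.0822]
tool_rot: [-0.0, 0.983, -0.186, 0.001]
wrist_force: [0.9, 0.6, 0.1]
finger_gap: 0.0583
grip_force: 15.1
```

move_arm(
  series=[
    [0,0,0,0,0,0,0.75],
    [0,0,0,0,0,0,0.75],
  ],
)

```text
clock: 5.15
eef_pos: [0.5363, -0.0532, 0.0822]
tool_rot: [-0.0, 0.982, -0.188, 0.0]
wrist_force: [1.0, 0.1, -1.1]
finger_gap: 0.0579
grip_force: 15.0
```

```bash
python3 - <<'E'
from h import *
o=arm.observe();q=o["tool_rot"];print(o["eef_pos"],q,o["joint_pos"],"yang",2*np.degrees(np.arctan2(q[2],q[1]))-90)
for n in("top","scene"):
    im=arm.capture(n);show(n,im)
cv2.imwrite("pics/s2.png",cv2.resize(im[120:320,150:400,::-1],None,fx=3,fy=3))
E
```

```text
[ 0.5363 -0.0532  0.0822] [-0.0001  0.9821 -0.1881  0.0004] [ 0.2023  0.3867 -0.3882  0.0001 -0.7951  0.99  ] yang -111.6858817431287
top yel [365. 266.] 0.05 [ 325.9 -292.3   85.8   23.8  -74.5]
top yel [365. 266.] 0.104 [ 329.5 -280.3   81.8   22.7  -74.5]
top yel [132. 230.] 0.05 [418.4 296.3  85.9  25.  -33.2]
top yel [132. 230.] 0.104 [417.8 281.1  81.9  23.9 -33.2]
top yel [260. 209.] 0.05 [471.4 -27.3  84.5  21.8  69. ]
top yel [260. 209.] 0.104 [468.3 -27.6  80.6  20.8  69. ]
top yel [228. 141.] 0.05 [646.4  52.7  83.5  22.3  68.8]
top yel [228. 141.] 0.104 [635.1  48.7  79.7  21.3  68.8]
top blue [442. 381.] 0.044 [  46.5 -475.5   73.8   16.8   89.8]
top blue [442. 381.] 0.098 [  63.  -455.    70.4   16.    89.8]
top blue [ 13. 380.] 0.044 [ 50.7 590.4  65.8  19.4  89.8]
top blue [ 13. 380.] 0.098 [ 66.9 561.7  62.7  18.5  89.8]
top blue [494. 276.] 0.044 [ 298.7 -602.9  114.4   78.3   84. ]
top blue [494. 276.] 0.098 [ 303.5 -576.6  109.2   74.7   84. ]
top blue [264. 198.] 0.044 [500.3 -38.7  84.8  33.5  69. ]
top blue [264. 198.] 0.098 [495.8 -38.4  80.9  31.9  69. ]
top 
[... 548 characters left out ...]

scene yel [333. 110.] 0.104 [451.3 250.1  98.6  28.5 -33.5]
scene blue [103. 365.] 0.044 [ 579.1 -479.8   43.2   10.7  -55.4]
scene blue [103. 365.] 0.098 [ 594.6 -469.    40.3   10.   -55.4]
scene blue [103. 331.] 0.044 [ 521.5 -449.8   29.4   20.6   49.9]
scene blue [103. 331.] 0.098 [ 540.8 -441.    27.5   19.3   49.9]
scene blue [  4. 295.] 0.044 [ 331.6 -563.8   66.5   23.6  -23.3]
scene blue [  4. 295.] 0.098 [ 363.4 -547.4   62.1   22.   -23.3]
scene blue [267. 225.] 0.044 [559.4 -51.6  91.8  89.1  69.3]
scene blue [267. 225.] 0.098 [576.2 -69.1  85.7  83.2  69.3]
scene blue [319. 199.] 0.044 [569.5  87.7 142.1  86.1 -22.8]
scene blue [319. 199.] 0.098 [585.6  61.  132.7  80.4 -22.8]
```

View pics/s2.png

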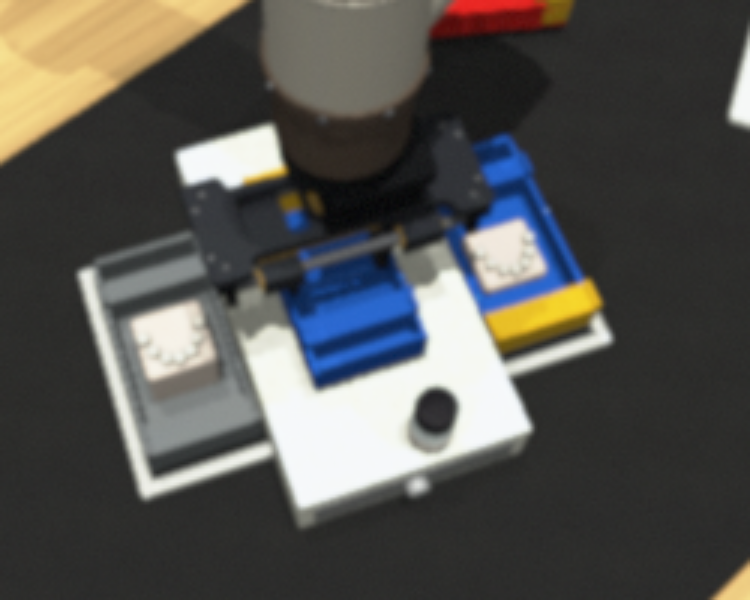

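move_arm(
  series=[
    [2,5,0,0,0,0,0.75],
    [4,10,0,0,0,0,0.75],
    [4,10,0,0,0,0,0.75],
    [4,11,0,0,0,0,0.75],
    [4,11,0,0,0,0,0.75],
    [4,11,0,0,0,0,0.75],
    [4,11,0,0,0,0,0.75],
    [4,11,0,0,0,0,0.75],
    [4,10,0,0,0,0,0.75],
    [4,10,0,0,0,0,0.75],
    [2,5,0,0,0,0,0.75],
    [0,0,0,0,0,0,0.75],
  ],
)

```text
clock: 6.75
eef_pos: [0.5764, 0.0528, 0.0822]
tool_rot: [-0.001, 0.982, -0.187, 0.0]
wrist_force: [-1.2, 0.5, 2.1]
finger_gap: 0.0586
grip_force: 15.0
```

```bash
python3 - <<'E'
from h import *
o=arm.observe();q=o["tool_rot"];print(o["eef_pos"],o["wrist_force"],"yang",2*np.degrees(np.arctan2(q[2],q[1]))-90)
im=arm.capture("top")
for c in comps(masks(im)["yel"]): print(rect("top",c,.05),rect("top",c,.104))
E
```

```text
[0.5764 0.0528 0.0822] [-1.2369  0.4903  2.1178] yang -111.57012085480403
[ 325.6649 -292.2502   85.9986   23.4945  -74.5453] [ 329.2729 -280.2081   82.0117   22.4053  -74.5454]
[510.9483  78.9528  77.5281  22.175   70.1434] [505.9667  73.7861  73.9339  21.1469  70.1434]
```

move_arm(
  series=[
    [2,5,0,0,0,0,0.75],
    [3,7,0,0,0,0,0.75],
    [3,7,0,0,0,0,0.75],
    [2,5,0,0,0,0,0.75],
    [0,0,0,0,0,0,0.75],
    [0,0,0,0,0,0,0.75],
  ],
)

```text
clock: 7.55
eef_pos: [0.5857, 0.0759, 0.0817]
tool_rot: [0.0, 0.982, -0.187, -0.0]
wrist_force: [-0.7, -0.1, -4.3]
finger_gap: 0.0585
grip_force: 15.0
```

```bash
python3 - <<'E'
from h import *
o=arm.observe();q=o["tool_rot"];print(o["eef_pos"],o["wrist_force"],"yang",2*np.degrees(np.arctan2(q[2],q[1]))-90)
im=arm.capture("scene")
cv2.imwrite("pics/s3.png",cv2.resize(im[120:320,180:430,::-1],None,fx=3,fy=3))
E
```

```text
[0.5857 0.0759 0.0817] [-0.7189 -0.0539 -4.2555] yang -111.59187157730965
```

View pics/s3.png

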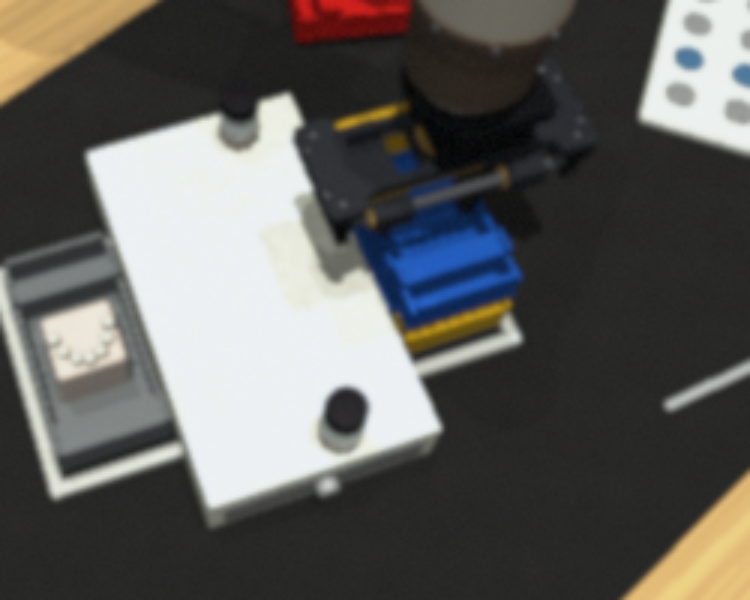

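move_arm(
  series=[
    [0,1,-1,0,0,0,0.75],
    [0,0,-1,0,0,0,0.75],
    [0,0,-1,0,0,0,0.75],
    [0,0,-1,0,0,0,0.75],
    [0,0,0,0,0,0,0.75],
  ],
)

```text
clock: 8.22
eef_pos: [0.586, 0.0767, 0.0782]
tool_rot: [0.0, 0.982, -0.187, 0.0]
wrist_force: [-0.6, 1.0, -3.4]
finger_gap: 0.0581
grip_force: 15.0
```

move_arm(
  series=[
    [0,0,0,0,0,0,0.6],
    [0,0,0,0,0,0,0.45],
    [0,0,0,0,0,0,0.4],
    [0,0,0,0,0,0,0.4],
    [0,0,10,0,0,0,0.4],
    [0,0,20,0,0,0,0.4],
    [0,0,40,0,0,0,0.4],
    [0,0,50,0,0,0,0.4],
    [-40,-40,20,0,0,0,0.4],
    [-40,-45,0,0,0,0,0.4],
    [-40,-45,0,0,0,0,0.4],
    [-40,-45,0,0,0,0,0.4],
  ],
)

```text
clock: 9.72
eef_pos: [0.4247, -0.0994, 0.2192]
tool_rot: [-0.0, 0.982, -0.187, 0.001]
wrist_force: [0.3, -0.3, 0.6]
finger_gap: 0.0347
grip_force: 0.0
```

move_arm(
  series=[
    [-30,-50,0,0,0,0,0.4],
    [-10,-50,0,0,0,0,0.4],
    [0,-50,0,0,0,0,0.4],
    [0,-50,0,0,0,0,0.4],
    [0,0,0,0,0,0,0.4],
  ],
)

```text
clock: 10.35
eef_pos: [0.3857, -0.3008, 0.2186]
tool_rot: [0.0, 0.982, -0.19, 0.0]
wrist_force: [0.0, 0.1, -0.4]
finger_gap: 0.0348
grip_force: 0.0
```

```bash
python3 - <<'E'
from h import *
o=arm.observe();print(o["clock"],o["eef_pos"],o["wrist_force"])
for n in("scene","top"):
    im=arm.capture(n)
    for k,c in [(k,c) for k,m in masks(im).items() for c in comps(m)]: 
        u=c.mean(0)
        if 180<u[0]<380 and 100<u[1]<260: print(n,k,u.round(),rect(n,c,.05),rect(n,c,.1),rect(n,c,.094))
    cv2.imwrite(f"pics/{n}4.png",cv2.resize(im[110:260,180:380,::-1],None,fx=4,fy=4))
E
```

```text
10.35 [ 0.3857 -0.3008  0.2186] [ 0.0109  0.0538 -0.3844]
scene yel [332. 228.] [659.5838  50.4539  81.7759   7.2962  69.2278] [669.0601  27.8164  76.7294   6.846   69.2279] [667.923   30.5329  77.335    6.9     69.2278]
scene yel [308. 162.] [500.6276 129.1918  93.4485  29.1754  69.22  ] [519.9132 101.6953  87.6818  27.375   69.22  ] [517.5989 104.9949  88.3738  27.5911  69.2199]
scene yel [333. 108.] [422.189  295.0493  97.7689  26.6487 -32.8645] [446.3151 257.3176  91.7356  25.0042 -32.8645] [443.42   261.8455  92.4596  25.2016 -32.8645]
scene blue [321. 196.] [584.7419  91.8812 152.6031 107.0233 -21.2652] [598.8368  66.6872 143.1859 100.4188 -21.2651] [597.1454  69.7105 144.316  101.2114 -21.2652]
top yel [207. 189.] [522.7463 108.8094  88.8988  22.7694  69.4469] [517.6274 102.7437  85.0828  21.792   69.4469] [518.2417 103.4716  85.5407  21.9092  69.4469]
top blue [220. 162.] [592.3373  78.7122 164.1556  95.158  -20.5347] [584.2311  73.9385 157.1092  91.0733 -20.5347] [585.2038  74.5114 157.9547  91.5634 -20.5347]
```

View pics/scene4.png

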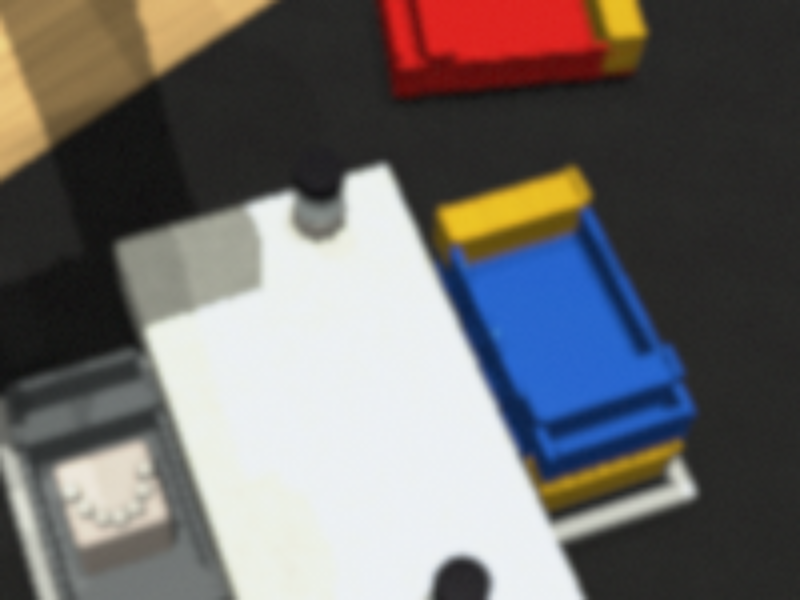

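View pics/top4.png

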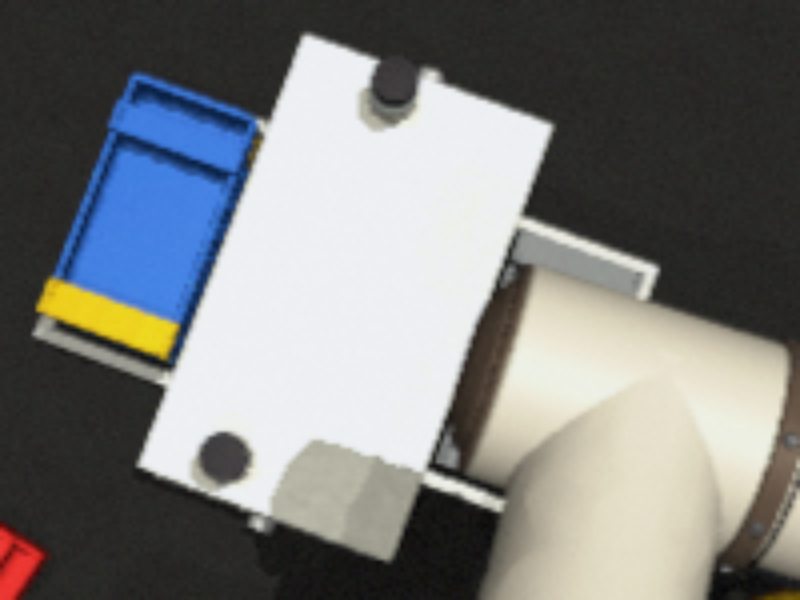

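```bash
python3 -c "
from station import arm
print(arm.sign_off())"
```

```text
the job is handed in; nothing more can be done
None
```

I turned the loose blue tray round on the platform and slid it across, then let it drop onto the lower tray's ledges with the yellow ends opposite. The last camera check put it within about 1 mm of the lower tray's starting position; nothing else appeared to have moved. I handed the job in at about 10.5 s, and no verdict came back.

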